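Clip the relay into the extractor's switch box and lower its cover

ROBOT

A 6-joint arm with a two-finger parallel gripper is mounted at the origin on the work surface. World frame = base frame: x ahead of the robot, y to its left, z up, the work surface at z = 0. Lengths are in m, angles in rad, forces in N, time in s.
With the tool pointing down it reaches from about 0.375 to 0.925 m from the base axis. Payload 5.7 kg.
Tool frame: the origin (TCP) lies at the very end of the fingers, on their centre line; the grasp point (between the pads) lies 19 mm behind it; z points along the fingers, y is the line along which they close (so a half turn about z gives the same grasp; the last joint's range is limited). The gripper opens to 88 mm and grips with 3 to 60 N. Pads are 20 mm wide; open, the fingers measure 115 mm over their backs; the gripper's body (75 mm by 178 mm) begins 61 mm behind the grasp point.
Start: joints at [-1.316, 0.359, 1.51, -0, 1.272, -0.115], TCP at [0.217, -0.559, 0.223] pointing down, gripper open.
Joint ranges: [-2.97, 2.97], [-1.01, 2.36], [0.21, 2.38], [-0.96, 4.11], [0.2, 2.71], [-2.98, 2.98]. Speed limits (rad/s): [2.39, 2.39, 3.14, 3.14, 3.14, 3.14].

INTERFACE

Orientations are given as a unit quaternion [x, y, z, w].
In Python, from rig import bot, snapshot, camera_model gives the robot as it stands. The module is installed in compiled form; this text tells all that it offers.
- The arm moves only by the tool send_rows, never from a script. Its argument "increments" is a list of rows, each a list of 7 numbers: the turn, a rotation vector about the tool's x, y, z in rad, then the shift along the tool's x, y, z in mm, then the opening, from -1 (shut) to 1 (fully open). In form: [[ax, ay, az, tx, ty, tz, gripper], ...]. A call has 1 to 10 rows; each row shifts and turns the commanded pose from where the row before left it, along the tool's axes as they then stand; what a row does not reach is not made up. A row lasts 1/8 s, in which the tool goes at most 62.5 mm and 10.7 degrees, less where a joint would pass 70% of its speed; a pose out of reach is approached as far as the arm can. A call is refused whole if a number of a shift passes 62.5 or a number of a turn 0.188, either way. A call with a gripper value outside its range is refused whole. The fingers move at their own pace and stop on an object; "squeeze" is the grip in N (left out, the last holds). Time passes only in rows, so rows that do not move let the fingers close. It gives the time, the measured TCP pose, the force, the opening and the grip force at its end, in the units of the state.
- bot.get_state(): the state, without advancing time (a new reading comes with each control period).
- snapshot(name): name is "scene" or "top" or "wrist"; returns the picture (480x640x3 uint8, red, green, blue); there is no depth.
- camera_model(name): a dict with "camera_matrix" (3x3 intrinsics, pixels), "R" (3x3) and "t" (3): a world point X has camera coordinates R X + t; the wrist camera has in their place "mount" (4x4, takes a point from camera to tool coordinates, whose origin is the TCP and whose axes are the flange's). Camera axes: x right, y down, z forward; pixel columns grow to the right and rows downward; lengths in m; the calibration is good to about 2 mm. A picture is of the moment at which its call begins: read the wrist's pose just before it. camera_model takes no time and is no camera call.
- bot.finish_job(): hands the job in; it is judged then, once.
The state is a dict: "time_s": time; "qpos": joint angles; "joint_velocities": joint speeds; "joint_torque": joint torques, N m; "ee_pos": TCP position; "tcp_rot": TCP orientation; "contact_force": force on the tool from outside, world axes, zero at the start; "wrist_torque": the same for the moment, N m; "gripper_width": opening from 0.0 (shut) to 1.0 (fully open); "grip_force": force on a finger pad.
Only numpy, scipy, OpenCV 4.12 (cv2) and the standard library are available. Lean on these libraries where they do the work, as an engineer would, in place of code of your own. Each camera call takes 0.05 s, during which the arm holds its last target. There are 200 camera calls.

TASK

Take the spare relay out of its cradle, hook its long lip under the rail in the open switch box of the dust extractor, midway between the two relays already there, and rock it down until the sprung catch clicks over its foot and it sits flat. Then lower the box's hinged cover gently all the way onto its stop, never letting it drop, and let go. Leave the stone, the mallet and the mug where they are.

Things in the scene. Friction and masses are not known exactly. Their poses are not given: they have to be found in the camera images.
- relay_mid (a point): Loose black relay with a grey label on top, 110-230 g: body 58 (x) x 40 (y) x 56 mm high; this point is its centre, 28 mm above its underside. Flush with the underside, 5 mm thick and 36 wide: a lip sticks out 12 mm from the -x face, a foot 6 mm from the +x face. Starts upright in the cradle, underside 6 mm above the bench, lip roughly towards the robot.
- cradle: Fixed cardboard cradle, base 110 (x) x 70 (y) x 6 mm, origin under its centre, left or right of the box. Two cheeks 56 mm long, 63 mm high, 1.5 mm off the relay's y faces: in it the relay can be gripped only across its 58 mm length. The bench 80 to 200 mm beyond it (world +x) is clear, for putting the relay down and taking it across its 40 mm width.
- box: Fixed grey steel switch box on the bench, open at the top: 150 (x) x 234 (y) x 85 mm high, walls 4 mm; origin at the centre of its underside, -x side roughly towards the robot.
- seat (a point): Where the centre of the relay's underside must rest, on the box's flat steel mounting plate, 14 mm above the bench; axes of the box, which the relay's must match. In this frame: near wall's inside at x = -56 mm, walls' top at z = 71; a grey wiring duct 56 mm high fills the far side from x = 40, so no finger fits beyond the relay; two fixed relays like it stand 49 mm clear of its y faces.
- rail (a point): Aluminium hooking rail along the box's y; this point is the foot of its upright web's inner face, on the plate, 42.5 mm towards -x from the seat (a seated lip ends 1.5 mm short of it). From the web a flange overhangs 6.5 mm to +x, 9 to 14 mm above the plate. The lip slides under it only from +x with the foot end raised: 26 degrees suits (foot 33 mm up).
- catch (a joint): Sprung steel catch, 24 mm wide, at the seat's far side. 0 = at rest, up to 0.005 m = pushed away (+x). Its ramped tooth points to -x: tip at seat x = 31.5 mm, 6.5 to 9.5 mm above the plate, ramp up to z = 28 at x = 40. Pushing the far end of the relay's top down with about 5 to 12 N drives the foot past it; it then springs back over the foot (below 0.002).
- lid (a joint): Angle (rad) of the box's cover: 0 = closed on its stop, 1.72 = leaning back past upright on its rear stop. Starts 1.62 to 1.72. Steel sheet 150 x 234 x 6 mm, about 400 g; below 1.57 it falls shut if not held, only lightly damped. Dropped from more than a few mm it slams.
- lid_hinge (a point): Middle of the cover's hinge axis, along the box's y at its far top edge (85 mm above the bench); axes of the box.
- lid_bar (a point): Middle of the cover's handle, a round bar 10 mm thick, 100 mm long, parallel to the hinge, 195 mm from it, 45 mm out from the cover's free edge and 3 mm to the cover's outer side of the axis. Closed, it is 88 mm above the bench, before the box (-x); open, above the hinge. Can be pinched from above, fingers closing along the box's x, at every angle, and turns in the grip.
- stone: Loose block of pale stone 95 x 75 x 50 mm, on the other side of the box from the cradle; leave alone. Origin at the centre of its underside.
- mallet: Loose wooden carving mallet lying beyond the box, to the right: head 70 mm thick, 110 mm long, handle 140 mm; leave alone. Origin under the joint of head and handle.
- mug: Loose white mug, 80 mm wide, 90 mm high, beyond the box, to the left; leave alone. Origin at the centre of its underside.
Mind the look-alikes: they are no part of the job. Leave any turquoise look-alike of the part that bears relay_mid alone.

How it is judged:
On the way:
1. the relay is clipped in its seat while the cover is still open (x of relay_mid in the frame of seat between -0.0045 and 0.0045 m and y of relay_mid in the frame of seat between -0.01 and 0.01 m and z of relay_mid in the frame of seat between 0.025 and 0.0305 m and angle between relay_mid's own z axis and vertical below 0.05 rad and value of joint catch below 0.002 m and value of joint lid above 0.8 rad), for 0.2 s.
At the end, for the whole second after the job is handed in: The relay sits flat in its seat (centre within 4.5 mm along x and 10 mm along the rail, tilt below 0.05 rad, turned by less than 0.12 rad) with the catch sprung back over its foot (below 2 mm), and the cover rests closed (below 0.02 rad) (x of relay_mid in the frame of seat between -0.0045 and 0.0045 m and y of relay_mid in the frame of seat between -0.01 and 0.01 m and z of relay_mid in the frame of seat between 0.025 and 0.0305 m and angle between relay_mid's own z axis and vertical below 0.05 rad and angle between the x axis of relay_mid and the x axis of seat, either way round below 0.12 rad and value of joint catch below 0.002 m and value of joint lid below 0.02 rad); the robot touches nothing.
It fails at once if the cover drops or slams: it closes faster than 1.6 rad/s (velocity of joint lid below -1.6 rad/s).
It fails at once if the stone, mallet or mug is moved by more than 30 mm (distance of any of stone, mallet, mug from where it was at the start of the episode above 0.03 m).
It also fails if it takes over 72 s, if anything falls off the work surface, if the arm or the gripper's body presses on something with over 40 N, if the wrist force passes 120 N, or if a joint passes its speed limit or range.

## Working session

There is one attempt and no reset: what is moved stays moved. The work goes in short steps, Python scripts to look and compute and a tool call to move; the robot and the scene stay as the last step left them, time stands still between calls to the robot, and variables do not carry over. Pictures are saved under pics/ and viewed, at most 10 in all, crops included, and the job is handed in when it is done.

Besides the shell and the picture viewer there is one more tool, called after ">>>" as name(argument=value, ...) on one line, values as JSON. send_rows: Moves the arm, as the interface text tells. Its arguments: {"type":"object","properties":{"increments":{"type":"array","items":{"type":"array","items":{"type":"number"}}},"squeeze":{"type":"number"}},"required":["increments"]}

```bash
mkdir -p pics; python3 - <<'E'
from rig import bot,snapshot,camera_model
import cv2,numpy as np
np.set_printoptions(precision=4,suppress=True)
s=bot.get_state();print(s)
for n in("scene","top"):
    cv2.imwrite(f"pics/{n}0.png",snapshot(n)[:,:,::-1]);print(camera_model(n))
print(camera_model("wrist"))
E
```

```text
{'time_s': 0.0, 'qpos': array([-1.3161,  0.3595,  1.5114, -0.    ,  1.2725, -0.1151]), 'joint_velocities': array([-0.0016, -0.0002,  0.0004,  0.0001,  0.0007, -0.001 ]), 'joint_torque': array([  0.0006, -51.5369, -27.0727,   0.0676,   0.0352,  -0.0001]), 'ee_pos': array([ 0.2167, -0.5588,  0.2218]), 'tcp_rot': array([ 0.983 ,  0.1838, -0.0001, -0.0009]), 'contact_force': array([ 0.1434,  0.3917, -0.1688]), 'wrist_torque': array([ 0.0111, -0.0531, -0.0236]), 'grip_force': 0.0, 'gripper_width': 1.0004755483899055}
{'camera_matrix': array([[568.1465,   0.    , 319.2596],
       [  0.    , 568.1465, 244.1806],
       [  0.    ,   0.    ,   1.    ]]), 'R': array([[-0.8755,  0.4832,  0.0086],
       [ 0.348 ,  0.6426, -0.6827],
       [-0.3354, -0.5947, -0.7307]]), 't': array([ 0.4139, -0.1516,  1.5769])}
{'camera_matrix': array([[442.0715,   0.    , 323.0787],
       [  0.    , 442.0715, 243.6891],
       [  0.    ,   0.    ,   1.    ]]), 'R': array([[ 0.0076, -0.9999, -0.0095],
       [-0.9932, -0.0064, -0.1167],
       [ 0.1166,  0.0103, -0.9931]]), 't': array([0.0623, 0.5112, 0.9363])}
{'camera_matrix': array([[412.5773,   0.    , 323.6205],
       [  0.    , 412.5773, 240.4748],
       [  0.    ,   0.    ,   1.    ]]), 'mount': array([[ 0.0003, -0.9625, -0.2714,  0.0753],
       [ 1.    ,  0.0001,  0.0007, -0.0005],
       [-0.0007, -0.2714,  0.9625, -0.162 ],
       [ 0.    ,  0.    ,  0.    ,  1.    ]])}
```

View pics/top0.png

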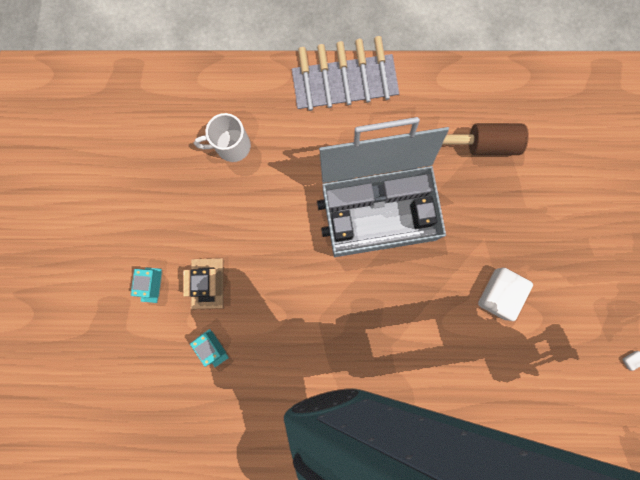

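View pics/scene0.png

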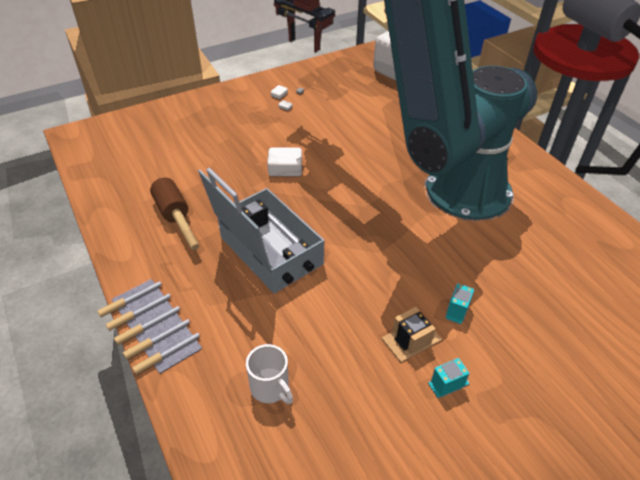

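Top picture: the relay sits in its cradle at about (201,283), with turquoise look-alikes at (146,284) and (208,349). The box rim corners are about (322,171), (437,168), (444,238) and (333,254), and the bar is at (388,127). The scene view agrees with this.

```bash
cat > h.py <<'E'
from rig import bot,snapshot,camera_model
import cv2,numpy as np
from scipy.spatial.transform import Rotation as Ro
np.set_printoptions(precision=4,suppress=True)
def pose():
    s=bot.get_state();return np.array(s['ee_pos']),Ro.from_quat(s['tcp_rot'])
def cam(n,p=None):
    c=camera_model(n)
    if n!="wrist":return c['camera_matrix'],c['R'],c['t']
    T=np.eye(4);T[:3,:3]=p[1].as_matrix();T[:3,3]=p[0];M=np.linalg.inv(T@c['mount'])
    return c['camera_matrix'],M[:3,:3],M[:3,3]
def ray(C,uv,z):
    K,R,t=C;uv=np.atleast_2d(uv).astype(float)
    d=np.c_[uv,np.ones(len(uv))]@np.linalg.inv(K).T@R
    o=-R.T@t
    return o+d*((z-o[2])/d[:,2])[:,None]
def proj(C,X):
    K,R,t=C;q=(np.atleast_2d(X)@R.T+t)@K.T;return q[:,:2]/q[:,2:]
def look(f):
    p=pose();im=snapshot("wrist")[:,:,::-1].copy();cv2.imwrite(f"pics/{f}.png",im);np.savez(f"pics/{f}.npz",p=p[0],q=p[1].as_quat());return p,im
def saved(f):
    d=np.load(f"pics/{f}.npz");return cam("wrist",(d['p'],Ro.from_quat(d['q'])))
def down(yaw):  # tool down, tool y axis at heading yaw+90 of x-flip: x=(cos,sin), y=(sin,-cos)
    return Ro.from_matrix(np.array([[np.cos(yaw),np.sin(yaw),0],[np.sin(yaw),-np.cos(yaw),0],[0,0,-1]]).astype(float))
def go(pt,Rt,p=None):
    # remaining turn (tool axes) and the shift if turn is made first / in tool axes now
    p=p or pose();rv=(p[1].inv()*Rt).as_rotvec();dw=np.array(pt)-p[0]
    print("at",p[0],"rotvec",rv,"n",np.abs(rv).max()/.187,"shift mm now-axes",1e3*p[1].inv().apply(dw),"after-turn axes",1e3*Rt.inv().apply(dw))
E
python3 - <<'E'
from h import *
C=cam("top")
print("rim",ray(C,[(322,171),(437,168),(444,238),(333,254)],.085))
im=cv2.imread("pics/top0.png");h=cv2.cvtColor(im,cv2.COLOR_BGR2HSV)
print("relaytop",ray(C,[(200,281)],.062));print("cradle",ray(C,[(222,259),(191,260),(194,308),(222,307)],.006))
print(ray(C,[(508,295)],.05),ray(C,[(229,137)],.09))
print("yaw tool x",pose()[1].as_matrix()[:,0])
E
```

```text
rim [[ 0.6581  0.0688  0.085 ]
 [ 0.6658 -0.1725  0.085 ]
 [ 0.5177 -0.1836  0.085 ]
 [ 0.4831  0.0448  0.085 ]]
relaytop [[0.4265 0.3233 0.062 ]]
cradle [[0.4776 0.292  0.006 ]
 [0.4749 0.3615 0.006 ]
 [0.3686 0.3503 0.006 ]
 [0.3713 0.2884 0.006 ]]
[[ 0.4022 -0.3242  0.05  ]] [[0.7295 0.2659 0.09  ]]
yaw tool x [0.9324 0.3615 0.0002]
```

>>> send_rows(increments=[[0, 0, -0.1715, 0, 0, -16, 1], [0, 0, -0.1715, 0, 0, -16, 1], [0, 0, -0.1715, 0, 0, -16, 1], [0, 0, -0.1715, 0, 0, -16, 1], [0, 0, -0.1715, 0, 0, -16, 1], [0, 0, -0.1715, 0, 0, -16, 1], [0, 0, -0.1715, 0, 0, -16, 1]])

```text
time_s: 0.98
ee_pos: [0.2168, -0.559, 0.3346]
tcp_rot: [0.705, 0.709, 0.0, -0.001]
contact_force: [0.3, 0.1, -0.0]
gripper_width: 1.0
grip_force: 0.0
```

>>> send_rows(increments=[[0, 0, 0, 54, 30, 0, 1], [0, 0, 0, 54, 30, 0, 1], [0, 0, 0, 54, 30, 0, 1], [0, 0, 0, 54, 30, 0, 1], [0, 0, 0, 54, 30, 0, 1], [0, 0, 0, 54, 30, 0, 1], [0, 0, 0, 54, 30, 0, 1], [0, 0, 0, 54, 30, 0, 1], [0, 0, 0, 54, 30, 0, 1], [0, 0, 0, 54, 30, 0, 1]])

```text
time_s: 2.22
ee_pos: [0.5176, -0.0176, 0.3345]
tcp_rot: [0.707, 0.707, -0.0, -0.0]
contact_force: [0.3, -0.9, -0.1]
gripper_width: 0.997
grip_force: 0.0
```

>>> send_rows(increments=[[0, 0, 0, 0, 0, 0, 1], [0, 0, 0, 0, 0, 0, 1], [0, 0, 0, 0, 0, 0, 1]])

```text
time_s: 2.6
ee_pos: [0.5164, -0.0208, 0.3345]
tcp_rot: [0.708, 0.706, -0.0, -0.0]
contact_force: [0.2, 0.9, -0.7]
gripper_width: 0.998
grip_force: 0.0
```

```bash
python3 - <<'E'
from h import *
p,im=look("box1");print(p[0],p[1].as_matrix())
E
```

```text
[ 0.5164 -0.0208  0.3345] [[ 0.0022  1.     -0.0007]
 [ 1.     -0.0022 -0.0002]
 [-0.0002 -0.0007 -1.    ]]
```

View pics/box1.png

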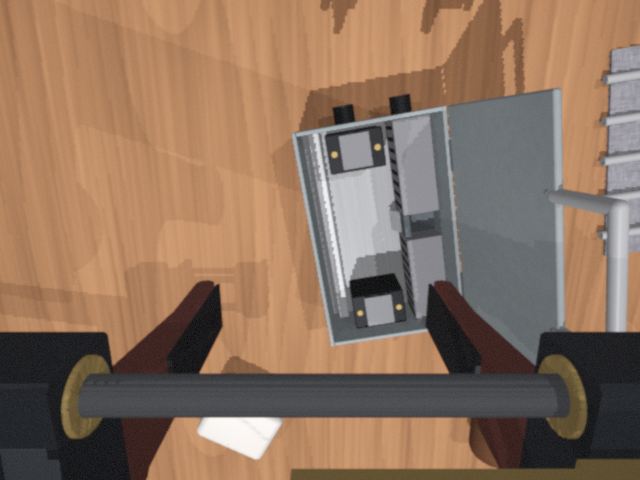

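The wrist picture shows the box from above. Rim corners are about (295,133), (445,108) and (332,345). The fixed relays' tops are at (356,151) and (380,310), each with two yellow dots, and the catch is near (397,218).

```bash
python3 - <<'E'
from h import *
im=cv2.imread("pics/box1.png");h=cv2.cvtColor(im,cv2.COLOR_BGR2HSV);C=saved("box1")
m=cv2.inRange(h,(10,90,110),(35,255,255));m[:,:315]=0;m[:,420:]=0;m[:125]=0;m[330:]=0
n,_,st,ce=cv2.connectedComponentsWithStats(m)
d=[(st[i,4],ce[i]) for i in range(1,n) if 4<st[i,4]<80 ]
for a,c in d: print(a,c,ray(C,[c],.070)[0])
# rim edges by line fit on wood mask
wood=cv2.inRange(h,(5,90,0),(22,255,255))
L=[];
for v in range(150,335,5):
    r=wood[v,270:345];k=np.where(r>0)[0]
    e=270+k[k<len(r)].max() if len(k) else 0
    L.append((e+1,v))
L=np.array(L);W=ray(C,L,.085)
f=np.polyfit(W[:,1],W[:,0],1);r=W[:,0]-np.polyval(f,W[:,1]);k=abs(r)<.004;f=np.polyfit(W[k,1],W[k,0],1)
print("near edge yaw",-np.arctan(f[0]),f,k.sum(),np.std(r[k]))
print("corners",ray(C,[(295,133),(445,108),(332,345)],.085))
cv2.imwrite("pics/box1c.png",cv2.resize(im[90:360,270:480],None,fx=2.2,fy=2.2,interpolation=cv2.INTER_CUBIC))
# relay from top
t=cv2.imread("pics/top0.png")[240:330,170:250]
cv2.imwrite("pics/t.png",t)
E
```

```text
13 [316.6923 126.    ] [0.5105 0.0521 0.07  ]
41 [377.     146.7561] [0.5713 0.0318 0.07  ]
39 [333.8718 154.1282] [0.5278 0.0246 0.07  ]
32 [398.5 306.5] [ 0.6013 -0.1438  0.07  ]
29 [359.7241 312.5862] [ 0.5579 -0.1512  0.07  ]
near edge yaw 0.16947825938514963 [-0.1711  0.4933] 36 0.0017495809415941162
corners [[ 0.4898  0.0457  0.085 ]
 [ 0.6328  0.0684  0.085 ]
 [ 0.5263 -0.1835  0.085 ]]
```

View pics/box1c.png

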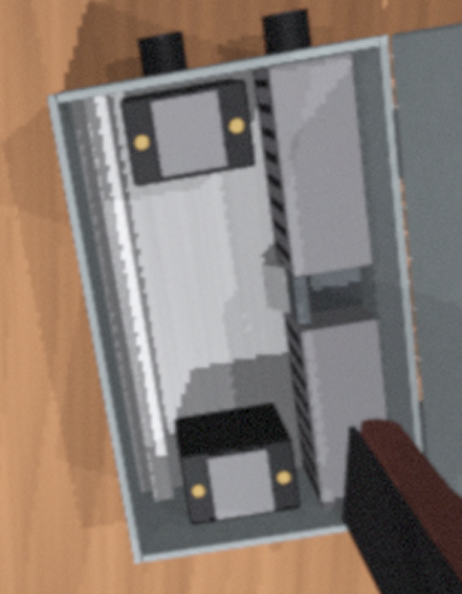

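The fixed relays' centres are 178 mm apart, as they should be. That puts the seat at (0.5646, -0.0597) with yaw 0.170, and the near rim edge confirms it at 60 mm. Next I look at the cradle.

>>> send_rows(increments=[[0, 0, 0, 57, -16, 0, 1], [0, 0, 0, 57, -16, 0, 1], [0, 0, 0, 57, -16, 0, 1], [0, 0, 0, 57, -16, 0, 1], [0, 0, 0, 57, -16, 20, 1], [0, 0, 0, 57, -16, 30, 1], [0, 0, 0, 0, 0, 42, 1], [0, 0, 0, 0, 0, 42, 1], [0, 0, 0, 0, 0, 0, 1], [0, 0, 0, 0, 0, 0, 1]])

```text
time_s: 3.9
ee_pos: [0.4235, 0.3189, 0.2039]
tcp_rot: [0.708, 0.706, 0.001, 0.0]
contact_force: [-0.3, 0.1, 0.1]
gripper_width: 0.999
grip_force: 0.0
```

```bash
python3 - <<'E'
from h import *
p,im=look("cr1");print(p[0],p[1].as_matrix())
E
```

```text
[0.4235 0.3189 0.2039] [[ 0.0021  1.      0.0015]
 [ 1.     -0.0021  0.001 ]
 [ 0.001   0.0015 -1.    ]]
```

View pics/cr1.png

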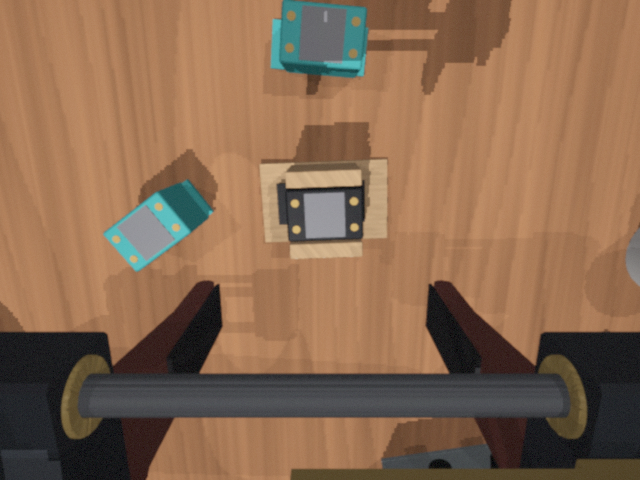

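The relay is in the cradle at about (325,215). Its label dots are at (295,203), (354,201), (296,230) and (354,227), and the lip is on the left (-x) side.

```bash
python3 - <<'E'
from h import *
im=cv2.imread("pics/cr1.png");h=cv2.cvtColor(im,cv2.COLOR_BGR2HSV);C=saved("cr1")
m=cv2.inRange(h,(10,90,110),(35,255,255))
P=[]
for u,v in [(295,203),(354,201),(296,230),(354,227)]:
    w=m[v-7:v+8,u-7:u+8];y,x=np.nonzero(w);P.append((u-7+x.mean(),v-7+y.mean()))
W=ray(C,P,.062);print(np.array(P),W);c=W.mean(0);print("c",c)
d=(W[1]+W[3]-W[0]-W[2])/2;print("yaw",np.arctan2(d[1],d[0]),np.linalg.norm(d),np.linalg.norm(W[0]-W[2]))
print("cradle",ray(C,[(262,163),(387,158),(387,238),(265,243)],.006))
yaw=np.arctan2(d[1],d[0]);go([c[0],c[1],.028],down(np.pi/2+yaw))
E
```

```text
[[294.3594 203.    ]
 [353.5    200.9118]
 [296.0625 229.0312]
 [353.8769 226.8769]] [[0.4028 0.3373 0.062 ]
 [0.4469 0.3388 0.062 ]
 [0.4037 0.3173 0.062 ]
 [0.4476 0.3189 0.062 ]]
c [0.4252 0.328  0.062 ]
yaw 0.03475347279941226 0.044021916921044034 0.02004686141955979
cradle [[0.3718 0.3618 0.006 ]
 [0.4792 0.3658 0.006 ]
 [0.4821 0.2946 0.006 ]
 [0.3715 0.2901 0.006 ]]
at [0.4238 0.3192 0.2044] rotvec [ 0.0027 -0.0016 -0.0366] n 0.19577571438120397 shift mm now-axes [  8.5703   0.9235 176.4428] after-turn axes [  8.8018   1.7264 176.4254]
```

>>> send_rows(increments=[[0, 0, -0.037, 8.6, 1, 30, 1], [0, 0, 0, 0, 0.5, 40, 1], [0, 0, 0, 0, 0, 40, 1], [0, 0, 0, 0, 0, 36, 1], [0, 0, 0, 0, 0, 30, 1], [0, 0, 0, 0, 0, 0, 1], [0, 0, 0, 0, 0, 0, -1], [0, 0, 0, 0, 0, 0, -1], [0, 0, 0, 0, 0, 0, -1], [0, 0, 0, 0, 0, 0, -1]], squeeze=20)

```text
time_s: 5.2
ee_pos: [0.4244, 0.3282, 0.0274]
tcp_rot: [0.694, 0.72, 0.001, 0.0]
contact_force: [-0.6, -0.1, 7.6]
gripper_width: 0.657
grip_force: 20.0
```

>>> send_rows(increments=[[0, 0, 0, 0, 0, 0, -1], [0, 0, 0, 0, 0, 0, -1]])

```text
time_s: 5.45
ee_pos: [0.4243, 0.3282, 0.0274]
tcp_rot: [0.694, 0.72, 0.001, 0.0]
contact_force: [-0.5, -1.8, 7.4]
gripper_width: 0.662
grip_force: 20.0
```

>>> send_rows(increments=[[0, 0, 0, 0, 0, -10, -1], [0, 0, 0, 0, 0, -25, -1], [0, 0, 0, 0, 0, -40, -1], [0, 0, 0, 0, 0, -15, -1], [0, 0, 0, 0, 45, 0, -1], [0, 0, 0, 0, 45, 0, -1], [0, 0, 0, 0, 45, 0, -1], [0, 0, 0, 0, 0, 0, -1]])

```text
time_s: 6.45
ee_pos: [0.562, 0.3326, 0.1158]
tcp_rot: [0.695, 0.719, 0.001, 0.001]
contact_force: [-0.7, -0.3, -2.3]
gripper_width: 0.661
grip_force: 20.0
```

>>> send_rows(increments=[[0, 0, 0, 0, 0, 40, -1], [0, 0, 0, 0, 0, 35, -1], [0, 0, 0, 0, 0, 12, -1], [0, 0, 0, 0, 0, 4, -1], [0, 0, 0, 0, 0, 3, -1], [0, 0, 0, 0, 0, 1, -1]])

```text
time_s: 7.2
ee_pos: [0.5593, 0.3332, 0.0225]
tcp_rot: [0.694, 0.72, 0.001, 0.0]
contact_force: [-0.1, -0.2, -2.0]
gripper_width: 0.66
grip_force: 20.0
```

>>> send_rows(increments=[[0, 0, 0, 0, 0, 1, -1], [0, 0, 0, 0, 0, 0.7, -1], [0, 0, 0, 0, 0, 0, -1]])

```text
time_s: 7.58
ee_pos: [0.5593, 0.333, 0.0215]
tcp_rot: [0.694, 0.72, 0.001, 0.0]
contact_force: [-1.8, -0.8, 6.4]
gripper_width: 0.661
grip_force: 20.0
```

>>> send_rows(increments=[[0, 0, 0, 0, 0, 0, 1], [0, 0, 0, 0, 0, 0, 1], [0, 0, 0, 0, 0, 0, 1], [0, 0, 0, 0, 0, -30, 1], [0, 0, 0, 0, 0, -40, 1], [0, 0, -0.1745, 0, 0, -20, 1], [0, 0, -0.1745, 0, 0, 0, 1], [0, 0, -0.1745, 0, 0, 0, 1], [0, 0, -0.1745, 0, 0, 0, 1], [0, 0, -0.1745, 0, 0, 0, 1]])

```text
time_s: 8.82
ee_pos: [0.5585, 0.3327, 0.1096]
tcp_rot: [0.322, 0.947, -0.0, -0.0]
contact_force: [0.4, 0.5, 0.7]
gripper_width: 1.0
grip_force: 0.0
```

>>> send_rows(increments=[[0, 0, -0.1745, 0, 0, 0, 1], [0, 0, -0.1745, 0, 0, 0, 1], [0, 0, -0.1745, 0, 0, 0, 1], [0, 0, -0.1745, 0, 0, 0, 1], [0, 0, 0, 0, 0, 0, 1], [0, 0, 0, 0, 0, 0, 1]])

```text
time_s: 9.57
ee_pos: [0.5586, 0.3327, 0.1096]
tcp_rot: [-0.016, 1.0, 0.0, -0.0]
contact_force: [-0.7, -0.2, 0.3]
gripper_width: 0.998
grip_force: 0.0
```

```bash
python3 - <<'E'
from h import *
p,im=look("re1");print(p[0]);C=cam("wrist",p)
print(proj(C,[[.5593,.333,.056]]))
h=cv2.cvtColor(im,cv2.COLOR_BGR2HSV);m=cv2.inRange(h,(10,90,110),(35,255,255))
q=proj(C,[.5593,.333,.056])[0].astype(int)
b=im[max(q[1]-70,0):q[1]+70,q[0]-80:q[0]+80];cv2.imwrite("pics/re1c.png",cv2.resize(b,None,fx=3,fy=3))
go([.5593,.333,.024],down(np.pi+.037))
E
```

```text
[0.5586 0.3327 0.1096]
[[322.9081 263.7196]]
at [0.5586 0.3327 0.1097] rotvec [ 0.0001 -0.0001 -0.0036] n 0.018986318423174837 shift mm now-axes [-0.7345  0.2523 85.6813] after-turn axes [-0.7234  0.2582 85.6814]
```

View pics/re1.png

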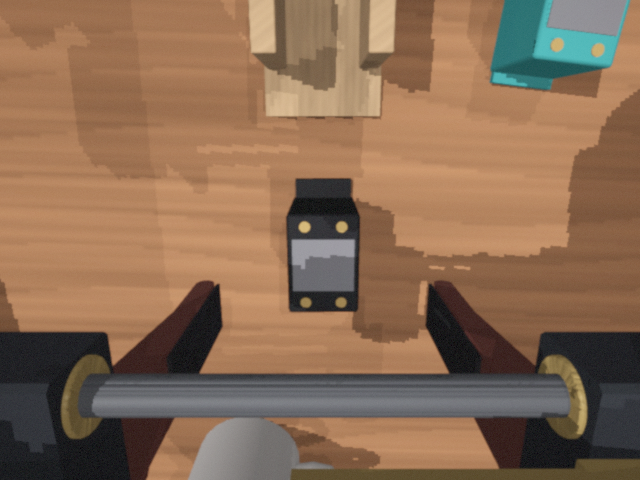

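The relay stands upright at about (323,265), just where predicted, with its lip towards the robot at (323,188). I take it across its width.

>>> send_rows(increments=[[0, 0, 0, -0.7, 0, 40, 1], [0, 0, 0, 0, 0, 35, 1], [0, 0, 0, 0, 0, 10, 1], [0, 0, 0, 0, 0, 0, 1], [0, 0, 0, 0, 0, 0, -1], [0, 0, 0, 0, 0, 0, -1], [0, 0, 0, 0, 0, 0, -1], [0, 0, 0, 0, 0, 0, -1], [0, 0, 0, 0, 0, 0, -1], [0, 0, 0, 0, 0, 0, -1]], squeeze=30)

```text
time_s: 10.88
ee_pos: [0.5593, 0.3327, 0.0249]
tcp_rot: [-0.018, 1.0, 0.0, 0.0]
contact_force: [0.0, -0.1, 2.3]
gripper_width: 0.453
grip_force: 30.0
```

```bash
python3 - <<'E'
from h import *
go([.5,.2,.22],down(np.pi+.17)); print(bot.get_state()['gripper_width'])
E
```

```text
at [0.5593 0.3327 0.0249] rotvec [ 0.      0.     -0.1338] n 0.7155799430090383 shift mm now-axes [  64.1028 -130.4384 -195.1486] after-turn axes [  80.9322 -120.7202 -195.1485]
0.45263414858815343
```

>>> send_rows(increments=[[0, 0, 0, 0, 0, -15, -1], [0, 0, 0, 0, 0, -40, -1], [0, 0, -0.134, 0, 0, -60, -1], [0, 0, 0, 0, 0, -60, -1], [0, 0, 0, 8.3, -48.5, 0, -1], [0, 0, 0, 8.3, -48.5, 0, -1], [0, 0, 0, 8.3, -48.5, 0, -1], [0, 0, 0, 8.3, -48.5, 0, -1], [0, 0, 0, 8.3, -48.5, 0, -1], [0, 0, 0, 8.3, -48.5, 0, -1]])

```text
time_s: 12.12
ee_pos: [0.5592, 0.036, 0.2005]
tcp_rot: [-0.085, 0.996, 0.0, 0.0]
contact_force: [1.1, 0.3, -2.4]
gripper_width: 0.453
grip_force: 30.0
```

>>> send_rows(increments=[[0, 0, 0, 8.3, -48.5, 0, -1], [0, 0, 0, 8.3, -48.5, 0, -1], [0, -0.1513, 0, 0, 0, 0, -1], [0, -0.1513, 0, 0, 0, 0, -1], [0, -0.1513, 0, 0, 0, 0, -1], [0, 0, 0, 0, 0, 0, -1], [0, 0, 0, 0, 0, 0, -1]])

```text
time_s: 13.0
ee_pos: [0.5608, -0.0615, 0.2009]
tcp_rot: [-0.083, 0.971, 0.019, 0.224]
contact_force: [-0.4, -0.0, -1.4]
gripper_width: 0.457
grip_force: 30.0
```

```bash
cat >> h.py <<'E'
seat=np.array([.5646,-.0597,.014]);by=.17
RB=Ro.from_euler('z',by)
def S(x): return seat+RB.apply(np.array(x)/1e3)   # seat mm -> world
def rp(B,th): # target TCP, R for lip bottom tip at seat (Bx,By,Bz) mm, tilt deg
    t=np.radians(th);d=np.array([41*np.cos(t)-24.9*np.sin(t),0,41*np.sin(t)+24.9*np.cos(t)])
    return S(np.array(B)+d),down(np.pi+by)*Ro.from_euler('y',-t)
def where(): # relay lip tip, tilt in seat frame
    p=pose();Rs=(RB.inv()*p[1]);b=1e3*RB.inv().apply(p[0]+p[1].apply([.041,0,.0249])-seat)
    z=-Rs.as_matrix()[:,2];x=-Rs.as_matrix()[:,0];print("B",b,"tilt",np.degrees(np.arctan2(x[2],x[0])),"yawerr",x[1],"roll",z[1])
E
python3 - <<'E'
from h import *
where();go(*rp([-31,0,90],26))
p,im=look("hov")
cv2.imwrite("pics/hovc.png",im)
E
```

```text
B [-29.993   -1.1492 146.5962] tilt 25.99482536012804 yawerr 0.0003267580983676169 roll 0.0006846393297484823
at [ 0.5608 -0.0615  0.2009] rotvec [-0.0007 -0.0001  0.0003] n 0.003661094426355627 shift mm now-axes [25.7126  1.1617 50.4247] after-turn axes [25.7175  1.1188 50.4232]
```

View pics/hov.png

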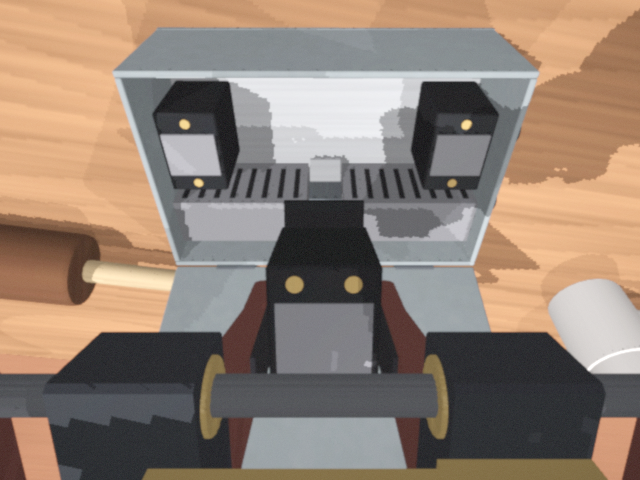

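The view down into the box shows the fixed relays' dots at (184,125), (198,183), (466,125) and (452,183), and the catch at (325,165). The held relay is square and centred, with its dots at (294,285) and (353,285).

```bash
python3 - <<'E'
from h import *
im=cv2.imread("pics/hov.png");h=cv2.cvtColor(im,cv2.COLOR_BGR2HSV);C=saved("hov")
m=cv2.inRange(h,(10,90,110),(35,255,255));P=[]
for u,v in [(184,125),(198,183),(466,125),(452,183),(294,285),(353,285)]:
    y,x=np.nonzero(m[v-8:v+9,u-8:u+9]);P.append((u-8+x.mean(),v-8+y.mean()))
f=lambda W:1e3*RB.inv().apply(W-seat)
print(f(ray(C,P[:4],.07)));W=f(ray(C,P[:4],.07));print("seat corr",W.mean(0),"yaw corr",np.arctan2(*( (W[2:]-W[:2]).mean(0)[[0,1]]))) 
print("catch",f(ray(C,[(325,158)],.042)))
# held relay: dots expected at relay x -22, y+-10, z 56
B=np.array(rp([0,0,0],0)[0]);d=np.load("pics/hov.npz");R=Ro.from_quat(d['q'])
X=np.array([d['p']+R.apply([.022,y,-.0311]) for y in(-.01,.01)]);print(proj(C,X),P[4:])
E
```

```text
[[-21.9648 -88.9982  56.    ]
 [ 22.1073 -89.0311  56.    ]
 [-21.8797  89.5628  56.    ]
 [ 22.3131  89.5314  56.    ]]
seat corr [ 0.144   0.2662 56.    ] yaw corr 0.0008145776504090896
catch [[19.0809  0.3495 28.    ]]
[[292.2056 282.3617]
 [351.2716 282.3973]] [(np.float64(294.0329218106996), np.float64(284.39506172839504)), (np.float64(352.90871369294604), np.float64(284.4439834024896))]
```

>>> send_rows(increments=[[0, 0, 0, 11.3, 0.25, 22.7, -1], [0, 0, 0, 11.3, 0.25, 22.7, -1], [0, 0, 0, 11.3, 0.25, 22.7, -1], [0, 0, 0, 11.3, 0.2, 22.7, -1], [0, 0, 0, 5.6, 0.2, 11.4, -1], [0, 0, 0, 0, 0, 0, -1]])

```text
time_s: 13.8
ee_pos: [0.5605, -0.0595, 0.0851]
tcp_rot: [-0.083, 0.971, 0.02, 0.224]
contact_force: [0.2, 1.1, -2.4]
gripper_width: 0.452
grip_force: 30.0
```

```bash
python3 - <<'E'
from h import *
where();go(*rp([-31,0,2],26))
E
```

```text
B [-29.9781   0.872   30.7121] tilt 25.984577761109954 yawerr 0.0012001671416769122 roll -0.001714970347894805
at [ 0.5605 -0.0595  0.0851] rotvec [ 0.0017 -0.0003  0.0012] n 0.009171838135354205 shift mm now-axes [13.506  -0.9058 25.3493] after-turn axes [13.5118 -0.8785 25.3472]
```

>>> send_rows(increments=[[0, 0, 0, 5.5, -0.9, 9, -1], [0, 0, 0, 4, 0, 8, -1], [0, 0, 0, 3, 0, 6, -1], [0, 0, 0, 1, 0, 2.3, -1], [0, 0, 0, 0, 0, 0, -1]])

```text
time_s: 14.42
ee_pos: [0.5589, -0.061, 0.0575]
tcp_rot: [-0.083, 0.971, 0.019, 0.225]
contact_force: [0.3, 0.1, -2.5]
gripper_width: 0.454
grip_force: 30.0
```

```bash
python3 - <<'E'
from h import *
where();go(*rp([-39.5,0,0.7],26))
E
```

```text
B [-31.6982  -0.3916   3.1484] tilt 26.079947158623547 yawerr 0.000886698452637132 roll -4.4989220701794865e-05
at [ 0.5589 -0.061   0.0575] rotvec [0.     0.0014 0.0009] n 0.007461610203159587 shift mm now-axes [ 8.0488  0.3636 -1.1735] after-turn axes [ 8.0507  0.3564 -1.1623]
```

>>> send_rows(increments=[[0, 0, 0, 1, 0, 2, -1], [0, 0, 0, 2.4, 0.1, -1.1, -1], [0, 0, 0, 2.4, 0.1, -1.1, -1], [0, 0, 0, 2.2, 0.1, -1.1, -1], [0, 0, 0, 0, 0, 0, -1]])

```text
time_s: 15.05
ee_pos: [0.5509, -0.0616, 0.0564]
tcp_rot: [-0.082, 0.971, 0.019, 0.222]
contact_force: [0.9, 1.2, -2.5]
gripper_width: 0.451
grip_force: 30.0
```

```bash
python3 - <<'E'
from h import *
where();go(*rp([-39.5,0,0.7],26))
E
```

```text
B [-39.859    0.448    2.1873] tilt 25.79328396361195 yawerr -0.0006092425501696098 roll 0.0003662890012793499
at [ 0.5509 -0.0616  0.0564] rotvec [-0.0004 -0.0036 -0.0006] n 0.019294047482147667 shift mm now-axes [ 0.4137 -0.4319  1.3477] after-turn axes [ 0.4189 -0.4321  1.3461]
```

>>> send_rows(increments=[[0, 0, 0, 0.4, -0.3, 1.3, -1], [0, 0, 0, 0, 0, 0, -1], [0, 0.08, 0, -2, 0, 3.3, -1], [0, 0.08, 0, -2, 0, 3.3, -1], [0, 0, 0, 0, 0, 0, -1]])

```text
time_s: 15.68
ee_pos: [0.5594, -0.0578, 0.0525]
tcp_rot: [-0.087, 0.983, 0.017, 0.162]
contact_force: [-0.3, 0.7, -2.7]
gripper_width: 0.452
grip_force: 30.0
```

```bash
python3 - <<'E'
from h import *
where();go(*rp([-40.5,0,0.3],11))
E
```

```text
B [-35.6403   2.7103   1.8062] tilt 18.71012101947388 yawerr 0.004813853804730843 roll -0.007445771643499462
at [ 0.5594 -0.0578  0.0525] rotvec [0.0071 0.1345 0.0053] n 0.7195090563298503 shift mm now-axes [ 2.1296 -2.7537  5.5724] after-turn axes [ 1.347  -2.7223  5.8262]
```

>>> send_rows(increments=[[0, 0, 0, 0, 0, 0, -1], [0, 0, 0, 0, 0, 0, -1]])

```text
time_s: 15.92
ee_pos: [0.5561, -0.0571, 0.0514]
tcp_rot: [-0.085, 0.983, 0.018, 0.16]
contact_force: [0.2, 0.2, -1.5]
gripper_width: 0.449
grip_force: 30.0
```

```bash
python3 - <<'E'
from h import *
where();go(*rp([-40,0,0.3],18.7))
E
```

```text
B [-38.9228   4.1782   0.715 ] tilt 18.53078102038184 yawerr 0.000573328579931326 roll -0.0098507443681459
at [ 0.5561 -0.0571  0.0514] rotvec [ 0.0099 -0.003   0.0006] n 0.052683125780480074 shift mm now-axes [ 1.2294 -3.9548 -0.11  ] after-turn axes [ 1.2269 -3.9564 -0.0747]
```

>>> send_rows(increments=[[0, 0, 0, 0, 0, 0, -1], [0, 0, 0, 0, 0, 0, -1]])

```text
time_s: 16.18
ee_pos: [0.5569, -0.0576, 0.0517]
tcp_rot: [-0.085, 0.983, 0.018, 0.16]
contact_force: [-0.7, 1.0, -2.9]
gripper_width: 0.455
grip_force: 30.0
```

```bash
python3 - <<'E'
from h import *
where();s=bot.get_state();print(s['qpos'],s['joint_velocities'],s['contact_force'],s['wrist_torque'])
E
```

```text
B [-38.1534   3.5257   1.0458] tilt 18.548826718485877 yawerr 0.0010139639388213174 roll -0.008795690764944282
[-0.3392  0.432   2.0325  0.4038  0.427  -2.4302] [ 0.0031  0.0012 -0.0038 -0.0041  0.0013  0.0046] [-0.6522  0.9699 -2.8648] [ 0.0425  0.1986 -0.0336]
```

>>> send_rows(increments=[[0.005, 0, 0, 0.9, -1.7, -0.1, -1], [0.004, 0, 0, 0.9, -1.7, 0, -1], [0, 0, 0, 0, 0, 0, -1], [0, 0.03, 0, -0.75, 0, 1.2, -1], [0, 0.03, 0, -0.75, 0, 1.2, -1], [0, 0.03, 0, -0.75, 0, 1.2, -1], [0, 0, 0, 0, 0, 0, -1], [0, 0, 0, 0, 0, 0, -1]])

```text
time_s: 17.18
ee_pos: [0.5591, -0.0606, 0.0484]
tcp_rot: [-0.085, 0.99, 0.01, 0.116]
contact_force: [0.1, -0.2, -1.9]
gripper_width: 0.454
grip_force: 30.0
```

```bash
python3 - <<'E'
from h import *
where();go(*rp([-40,0,0.3],12));s=bot.get_state();print(s['qpos'])
E
```

```text
B [-39.6531  -0.021    0.705 ] tilt 13.421394111006153 yawerr 0.001330077541648406 roll 0.0003616376326398122
at [ 0.5591 -0.0606  0.0484] rotvec [-0.0004  0.0248  0.0013] n 0.1326644052463342 shift mm now-axes [-0.1736 -0.0423  1.3381] after-turn axes [-0.2068 -0.0425  1.3334]
[-0.3032  0.4504  1.958   0.209   0.5333 -2.2148]
```

>>> send_rows(increments=[[0, 0.03, 0, -0.5, 0, 1.2, -1], [0, 0.03, 0, -0.5, 0, 1.2, -1], [0, 0.03, 0, -0.7, 0, 1.2, -1], [0, 0, 0, 0, 0, 0, -1], [0, 0, 0, 0, 0, 0, -1]])

```text
time_s: 17.8
ee_pos: [0.5608, -0.0603, 0.0452]
tcp_rot: [-0.085, 0.994, 0.006, 0.071]
contact_force: [-3.2, -0.4, 1.0]
gripper_width: 0.452
grip_force: 30.0
```

```bash
python3 - <<'E'
from h import *
where();go(*rp([-40.5,0,0.3],4));s=bot.get_state();print(s['qpos'],s['contact_force'])
E
```

```text
B [-40.8247   0.0081   0.7052] tilt 8.227540060966835 yawerr 0.001266553255975665 roll 0.00031159455575373394
at [ 0.5608 -0.0603  0.0452] rotvec [-0.0004  0.0738  0.0013] n 0.3945704822845627 shift mm now-axes [-1.9873 -0.0692  3.5377] after-turn axes [-2.2428 -0.0678  3.3815]
[-0.2711  0.4776  1.8814  0.1     0.6549 -2.0886] [-3.1607 -0.3993  1.0244]
```

>>> send_rows(increments=[[0, 0.03, 0, -0.75, 0, 1.3, -1], [0, 0.03, 0, -0.75, 0, 1.3, -1], [0, 0.03, 0, -0.75, 0, 1.3, -1], [0, 0, 0, 0, 0, 0, -1], [0, 0, 0, 0, 0, 0, -1]])

```text
time_s: 18.42
ee_pos: [0.5629, -0.0596, 0.0412]
tcp_rot: [-0.085, 0.996, 0.002, 0.026]
contact_force: [-3.9, -0.6, -2.2]
gripper_width: 0.456
grip_force: 30.0
```

```bash
python3 - <<'E'
from h import *
where();go(*rp([-41,0,0],0));s=bot.get_state();print(s['qpos'],s['contact_force'],s['wrist_torque'])
E
```

```text
B [-41.3023   0.3476   0.1679] tilt 3.005067965851423 yawerr 0.0012263645121154988 roll -0.00016862698941379895
at [ 0.5629 -0.0596  0.0412] rotvec [0.0001 0.0524 0.0012] n 0.2804717655232224 shift mm now-axes [-1.5416 -0.396   2.367 ] after-turn axes [-1.6641 -0.3937  2.283 ]
[-0.2419  0.5137  1.8033  0.0302  0.7768 -2.0049] [-3.9316 -0.5844 -2.156 ] [-0.0405  0.745  -0.0273]
```

>>> send_rows(increments=[[0, 0.026, 0, -0.8, -0.2, 1.2, -1], [0, 0.027, 0, -0.8, -0.1, 1.2, -1], [0, 0, 0, 0, 0, 0.5, -1], [0, 0, 0, 0, 0, 0, -1], [0, 0, 0, 0, 0, 0, -1]])

```text
time_s: 19.05
ee_pos: [0.5661, -0.0601, 0.0389]
tcp_rot: [-0.086, 0.996, -0.001, 0.001]
contact_force: [-2.3, -0.6, -1.1]
gripper_width: 0.453
grip_force: 30.0
```

```bash
python3 - <<'E'
from h import *
where();s=bot.get_state();print(s['contact_force'],s['wrist_torque'])
E
```

```text
B [-39.5156  -0.7164  -0.0581] tilt 0.06912795135508143 yawerr 0.0012732715457463319 roll 0.0012587753315082388
[-2.2599 -0.6163 -1.1253] [-0.1813  0.1693 -0.054 ]
```

>>> send_rows(increments=[[0, 0, 0, 0, 0, 0, 0.4], [0, 0, 0, 0, 0, 0, 0.4], [0, 0, 0, 0, 0, 0, 0.4], [0, 0, 0, 0, 0, -15, 0.4], [0, 0, 0, 0, 0, -30, 0.4], [0, 0, 0, -8, 0.4, -10, -1], [0, 0, 0, -8, 0.4, 0, -1], [0, 0, 0, 0, 0, 0, -1], [0, 0, 0, 0, 0, 0, -1], [0, 0, 0, 0, 0, 0, -1]])

```text
time_s: 20.3
ee_pos: [0.5809, -0.0562, 0.0931]
tcp_rot: [-0.085, 0.996, -0.0, -0.0]
contact_force: [-0.3, 0.1, 0.0]
gripper_width: 0.169
grip_force: 0.0
```

```bash
python3 - <<'E'
from h import *
p,im=look("seat1");C=cam("wrist",p);print(p[0],bot.get_state()['gripper_width'],1e3*RB.inv().apply(p[0]-seat))
h=cv2.cvtColor(im,cv2.COLOR_BGR2HSV);m=cv2.inRange(h,(10,90,110),(35,255,255))
n,_,st,ce=cv2.connectedComponentsWithStats(m)
for i in range(1,n):
    if 10<st[i,4]<400: print(st[i,4],ce[i],1e3*RB.inv().apply(ray(C,[ce[i]],.070)-seat)[0])
E
```

```text
[ 0.5809 -0.0562  0.0931] 0.12762248699774456 [16.6242  0.7094 79.1089]
169 [125.1657 202.929 ] [-22.1582 -89.0333  56.    ]
180 [518.05   203.7833] [-22.0494  89.6334  56.    ]
160 [298.6812 208.4812] [-19.717  -10.1519  56.    ]
162 [342.5679 208.6111] [-19.6889   9.8753  56.    ]
154 [136.961  293.0649] [ 22.0353 -89.0442  56.    ]
139 [506.223  294.0072] [22.2069 89.6478 56.    ]
64 [338.5625 297.9062] [24.3939  8.5453 56.    ]
127 [323.252  433.5039] [103.2348   1.2078  56.    ]
```

View pics/seat1.png

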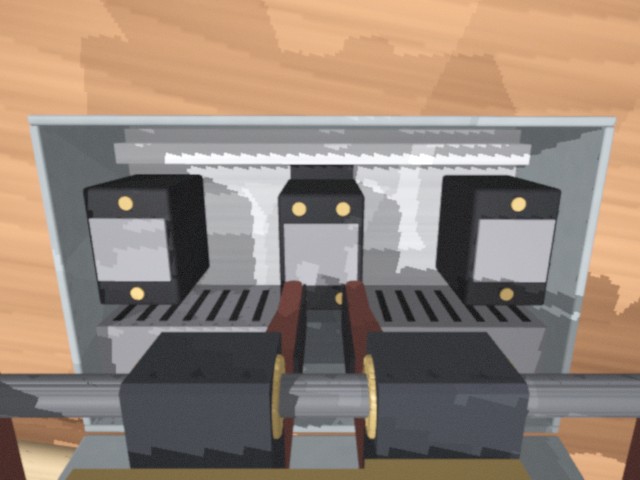

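The relay sits between its neighbours, flat and centred in y. Its near dots are at (299,208) and (343,209), about 2.3 mm towards +x of the seat. I now press on the far end of its top to make sure of the click.

>>> send_rows(increments=[[0, 0, 0, 0, -0.7, 10, -1], [0, 0, 0, 0, 0, 9, -1], [0, 0, 0, 0, 0, 2, -1], [0, 0, 0, 0, 0, 1, -1], [0, 0, 0, 0, 0, 0, -1]])

```text
time_s: 20.98
ee_pos: [0.5818, -0.057, 0.0719]
tcp_rot: [-0.086, 0.996, -0.0, 0.001]
contact_force: [-0.5, 0.2, 0.3]
gripper_width: 0.01
grip_force: 0.0
```

>>> send_rows(increments=[[0, 0, 0, 0, 0, 0.8, -1], [0, 0, 0, 0, 0, 0.5, -1], [0, 0, 0, 0, 0, 0, -1]])

```text
time_s: 21.35
ee_pos: [0.5817, -0.057, 0.0707]
tcp_rot: [-0.086, 0.996, -0.0, 0.0]
contact_force: [0.1, 0.8, 0.5]
gripper_width: 0.003
grip_force: 0.0
```

>>> send_rows(increments=[[0, 0, 0, 0, 0, 0.8, -1], [0, 0, 0, 0, 0, 0, -1]])

```text
time_s: 21.6
ee_pos: [0.5818, -0.057, 0.0704]
tcp_rot: [-0.086, 0.996, -0.0, 0.001]
contact_force: [-2.0, 0.5, 5.8]
gripper_width: 0.004
grip_force: 2.6
```

>>> send_rows(increments=[[0, 0, 0, 0, 0, 0.7, -1], [0, 0, 0, 0, 0, 0, -1]])

```text
time_s: 21.85
ee_pos: [0.5819, -0.0571, 0.0703]
tcp_rot: [-0.086, 0.996, -0.001, 0.001]
contact_force: [-3.1, -0.2, 11.6]
gripper_width: 0.006
grip_force: 5.4
```

>>> send_rows(increments=[[0, 0, 0, 0, 0, 0.6, -1], [0, 0, 0, 0, 0, -12, 0.4], [0, 0, 0, 7, 0, -18, 0.4], [0, 0, 0, 8, 0, 0, 0.4], [0, 0, 0, 0, 0, 0, 0.4], [0, 0, 0, 0, 0, 30, 0.4], [0, 0, 0, 0, 0, 24, 0.4], [0, 0, 0, 0, 0, 5, 0.4], [0, 0, 0, 0, 0, 0, -1], [0, 0, 0, 0, 0, 0, -1]], squeeze=15)

```text
time_s: 23.1
ee_pos: [0.5677, -0.0598, 0.0403]
tcp_rot: [-0.085, 0.996, -0.001, 0.001]
contact_force: [0.6, 0.3, 0.9]
gripper_width: 0.511
grip_force: 0.0
```

>>> send_rows(increments=[[0, 0, 0, 0, 0, 0, -1], [0, 0, 0, 0, 0, 0, -1], [0, 0, 0, 0.7, 0, 0, -1], [0, 0, 0, 0.7, 0, 0, -1], [0, 0, 0, 0.7, 0, 0, -1], [0, 0, 0, 0, 0, 0, -1]])

```text
time_s: 23.85
ee_pos: [0.5671, -0.0601, 0.0404]
tcp_rot: [-0.085, 0.996, -0.001, 0.003]
contact_force: [4.4, 1.5, 6.5]
gripper_width: 0.451
grip_force: 15.0
```

```bash
python3 - <<'E'
from h import *
p=pose();print(1e3*RB.inv().apply(p[0]-seat));where();s=bot.get_state();print(s['contact_force'],s['wrist_torque'],s['gripper_width'])
E
```

```text
[ 2.4024 -0.838  26.3786]
B [-38.4755  -0.9212   1.2788] tilt 0.2797211042191737 yawerr 0.0008476105917619478 roll 0.0019455902292229686
[4.4054 1.5446 6.5036] [ 0.352  -0.7096 -0.0926] 0.4513303578434876
```

>>> send_rows(increments=[[0, 0, 0, 0.5, 0, -0.6, -1], [0, 0, 0, 0.5, 0, -0.3, -1], [0, 0, 0, 0, 0, 0, -1]])

```text
time_s: 24.22
ee_pos: [0.5638, -0.0602, 0.0404]
tcp_rot: [-0.085, 0.996, -0.0, 0.0]
contact_force: [2.5, -1.0, 1.2]
gripper_width: 0.457
grip_force: 15.0
```

```bash
python3 - <<'E'
from h import *
p=pose();print(1e3*RB.inv().apply(p[0]-seat));s=bot.get_state();print(s['contact_force'],s['wrist_torque'],s['gripper_width'])
E
```

```text
[-0.8509 -0.3684 26.3504]
[ 2.5034 -0.9961  1.2173] [ 0.1892 -0.6289  0.0069] 0.4567147164960307
```

>>> send_rows(increments=[[0, 0, 0, 0, 0, 0, 0.4], [0, 0, 0, 0, 0, 0, 0.4], [0, 0, 0, 0, 0, 0, 0.4], [0, 0, 0, 0, 0, -25, 0.4], [0, 0, 0, 0, 0, -35, 0.4], [0, 0, 0, 0, 0, -50, 0.4], [0, 0, 0, 25, 0, -20, 0.4], [0, 0, 0, 25, 0, 0, 0.4], [0, 0, 0, 0, 0, 0, 0.4], [0, 0, 0, 0, 0, 0, 0.4]])

```text
time_s: 25.48
ee_pos: [0.5152, -0.0686, 0.1702]
tcp_rot: [-0.085, 0.996, -0.0, 0.001]
contact_force: [0.8, 0.4, 0.6]
gripper_width: 0.697
grip_force: 0.0
```

```bash
python3 - <<'E'
from h import *
p,im=look("seat2");C=cam("wrist",p);print(p[0])
h=cv2.cvtColor(im,cv2.COLOR_BGR2HSV);m=cv2.inRange(h,(10,90,110),(35,255,255))
n,_,st,ce=cv2.connectedComponentsWithStats(m)
for i in range(1,n):
    if 10<st[i,4]<400: print(st[i,4],ce[i],1e3*RB.inv().apply(ray(C,[ce[i]],.070)-seat)[0])
# bar at several lid angles, in seat frame, for comparison; view catch crop + lid
q=proj(C,S([38,0,20]))[0].astype(int);print(q)
c=im[max(q[1]-70,0):q[1]+70,q[0]-90:q[0]+90];c=cv2.resize(c,None,fx=3.3,fy=3.3,interpolation=cv2.INTER_CUBIC)
cv2.imwrite("pics/catch.png",c)
t=snapshot("top")[:,:,::-1];cv2.imwrite("pics/top1.png",t)
Ct=cam("top")
for a in(1.62,1.67,1.72):
    X=[S([90-195*np.cos(a)-3*np.sin(a)*-1, y, 71+195*np.sin(a)+3*np.cos(a)]) for y in(-50,50)];print(a,X,proj(Ct,X))
E
```

```text
[ 0.5152 -0.0686  0.1702]
81 [308.8148 277.3951] [-23.3761  -9.9164  56.    ]
77 [338.2078 277.3766] [-23.4247  10.0083  56.    ]
79 [192.4557 279.2532] [-21.8898 -88.9525  56.    ]
63 [455.2857 279.873 ] [-21.7576  89.4883  56.    ]
74 [309.5    335.8378] [20.7224 -9.8119 56.    ]
63 [337.1587 335.7619] [20.6233  9.7466 56.    ]
71 [284. 433.] [103.1708 -29.9165  56.    ]
[323 332]
1.62 [array([ 0.6742, -0.0916,  0.2796]), array([0.6572, 0.0069, 0.2796])] [[416.9806 129.3538]
 [357.7741 138.9263]]
1.67 [array([ 0.6837, -0.09  ,  0.2787]), array([0.6668, 0.0086, 0.2787])] [[415.791  124.026 ]
 [356.7435 133.5656]]
1.72 [array([ 0.6933, -0.0883,  0.2774]), array([0.6763, 0.0102, 0.2774])] [[414.5574 118.8733]
 [355.7057 128.3744]]
```

View pics/catch.png

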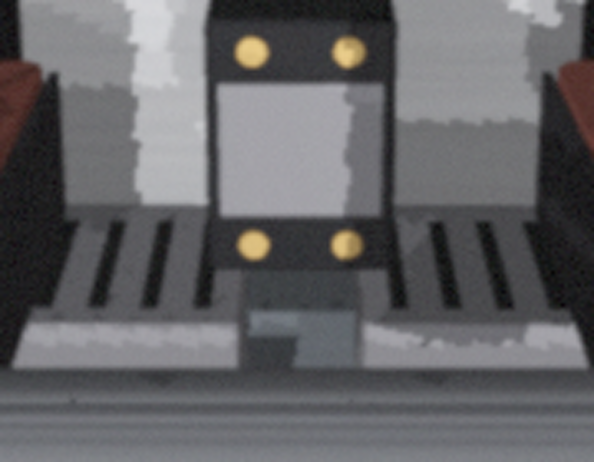

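The loose relay's four dots give x = -1.4 mm, y = 0, and the same 44 mm spacing as when seated. I make one more press on the far end to confirm.

>>> send_rows(increments=[[0, 0, 0, -33, 0, 0, -1], [0, 0, 0, -33, 0, 0, -1], [0, 0, 0, 0, 0, 45, -1], [0, 0, 0, 0, 0, 35, -1], [0, 0, 0, 0, 0, 15, -1], [0, 0, 0, 0, 0, 3.5, -1], [0, 0, 0, 0, 0, 0.6, -1], [0, 0, 0, 0, 0, 0, -1]])

```text
time_s: 26.58
ee_pos: [0.5807, -0.0576, 0.0725]
tcp_rot: [-0.085, 0.996, -0.001, 0.002]
contact_force: [-0.7, 0.9, -0.2]
gripper_width: 0.007
grip_force: 0.0
```

>>> send_rows(increments=[[0, 0, 0, 0, 0, 0.8, -1], [0, 0, 0, 0, 0, 0.8, -1], [0, 0, 0, 0, 0, 0, -1]])

```text
time_s: 26.95
ee_pos: [0.58, -0.0575, 0.0704]
tcp_rot: [-0.086, 0.996, -0.001, 0.001]
contact_force: [0.1, -0.4, 5.5]
gripper_width: 0.005
grip_force: 2.6
```

```bash
python3 - <<'E'
from h import *
t=cv2.imread("pics/top1.png")[90:220,290:470];cv2.imwrite("pics/top1c.png",cv2.resize(t,None,fx=4,fy=4,interpolation=cv2.INTER_CUBIC))
p=pose();print(1e3*RB.inv().apply(p[0]-seat))
E
```

```text
[15.5674 -0.4106 56.3747]
```

View pics/top1c.png

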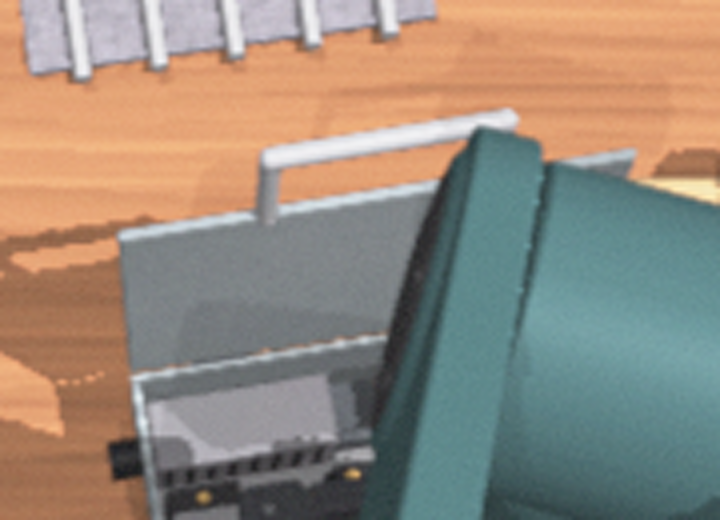

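The relay top's far end is stiff at z = 0.0704, so it is flat. In the crop the bar runs from (265,157) to (513,117), which means a lid angle of about 1.71 and the bar's middle near (0.683, -0.039, 0.278). I go up and over to it.

>>> send_rows(increments=[[0, 0, 0, 0, 0, -30, -1], [0, 0, 0, 0, 0, -55, -1], [0, 0, 0, 0, 0, -60, -1], [0, 0, 0, 0, 0, -60, 0.2], [0, 0, 0, 0, 0, -60, 0.2], [0, 0, 0.1745, 0, 0, -25, 0.2], [0, 0, 0.1745, 0, 0, 0, 0.2], [0, 0, 0.1745, 0, 0, 0, 0.2], [0, 0, 0.1745, 0, 0, 0, 0.2], [0, 0, 0.1745, 0, 0, 0, 0.2]])

```text
time_s: 28.2
ee_pos: [0.5791, -0.0571, 0.3595]
tcp_rot: [0.346, 0.938, -0.0, 0.0]
contact_force: [0.1, -0.6, -0.0]
gripper_width: 0.6
grip_force: 0.0
```

>>> send_rows(increments=[[0, 0, 0.1745, 0, 0, 0, 0.2], [0, 0, 0.1745, 0, 0, 0, 0.2], [0, 0, 0.1745, 0, 0, 0, 0.2], [0, 0, 0.1745, 0, 0, 0, 0.2], [0, 0, 0, 0, 0, 0, 0.2], [0, 0, 0, 0, 0, 0, 0.2]])

```text
time_s: 28.95
ee_pos: [0.5792, -0.0572, 0.3596]
tcp_rot: [0.643, 0.766, -0.0, 0.001]
contact_force: [-0.0, 0.9, -0.6]
gripper_width: 0.595
grip_force: 0.0
```

```bash
cat >> h.py <<'E'
def bar(a): return S([90-195*np.cos(a)+3*np.sin(a),0,71+195*np.sin(a)+3*np.cos(a)])
E
python3 - <<'E'
from h import *
p,im=look("bar1");C=cam("wrist",p)
go(bar(1.71)+[0,0,.06],down(np.pi/2+by))
for a in (1.62,1.71):print(a,proj(C,bar(a)))
E
```

```text
at [ 0.5793 -0.0571  0.3596] rotvec [0.0006 0.0008 0.0042] n 0.022636953349277445 shift mm now-axes [ -0.4682 105.1222  21.9596] after-turn axes [ -0.0406 105.1368  21.8945]
1.62 [[464.7007 251.3269]]
1.71 [[491.8265 250.5272]]
```

View pics/bar1.png

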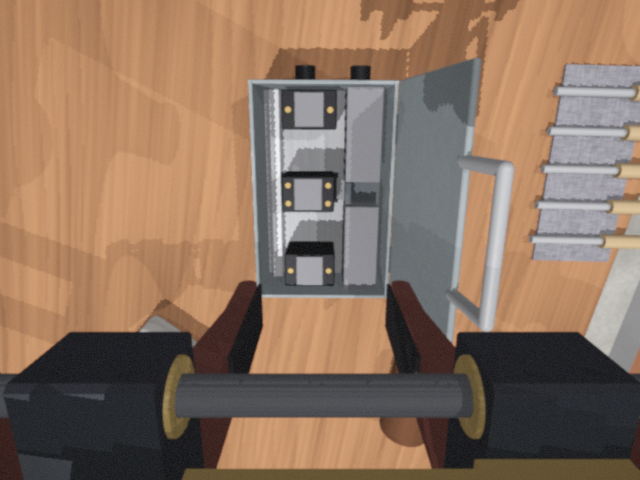

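The relay sits in line midway between the others. The bar's middle is at about (495,246) against the predicted (492,250), so the lid is near 1.72.

>>> send_rows(increments=[[0, 0, 0, 0, 54, 0, 0.2], [0, 0, 0, 0, 53, 0, 0.2], [0, 0, 0, 0, 0, 0, 0.2], [0, 0, 0, 0, 0, 40, 0.2], [0, 0, 0, 0, 0, 40, 0.2], [0, 0, 0, 0, 0, 16, 0.2], [0, 0, 0, 0, 0, 0, 0.2]])

```text
time_s: 29.88
ee_pos: [0.6838, -0.039, 0.2633]
tcp_rot: [0.644, 0.765, -0.001, -0.0]
contact_force: [-0.4, 0.7, 0.4]
gripper_width: 0.598
grip_force: 0.0
```

>>> send_rows(increments=[[0, 0, 0, 0, 0, 0, -0.4], [0, 0, 0, 0, 0, 0, -1], [0, 0, 0, 0, 0, 0, -1], [0, 0, 0, 0, 0, 0, -1], [0, 0, 0, 0, 0, 0, -1], [0, 0, 0, 0, 0, 0, -1]], squeeze=15)

```text
time_s: 30.62
ee_pos: [0.6837, -0.0392, 0.264]
tcp_rot: [0.644, 0.765, -0.001, -0.0]
contact_force: [-5.0, -0.9, 3.9]
gripper_width: 0.106
grip_force: 15.0
```

```bash
python3 - <<'E'
from h import *
p=pose();v=1e3*RB.inv().apply(p[0]-seat);print(v);s=bot.get_state();print(s['contact_force'],s['gripper_width'],s['qpos'])
a=np.arctan2(195,v[0]-90 and -(v[0]-90-3)); print("angle",a)
E
```

```text
[120.8467   0.0437 249.9531]
[-4.9821 -0.9209  3.8725] 0.10644964692947999 [-0.1573  0.4534  1.2548 -0.0013  1.4345 -0.3285]
angle 1.7126407459867323
```

The bar is held at 9.4 mm opening, lid angle about 1.713. I work out the arc in rows.

```bash
python3 - <<'E'
import numpy as np
a=np.r_[1.713,1.69,np.linspace(1.64,.1,28)]
y=-195*np.cos(a)+3*np.sin(a);z=195*np.sin(a)+3*np.cos(a)
e=0
r=np.diff(np.round(np.c_[y-y[0],-(z-z[0])],1),axis=0).round(1)
for i in range(0,len(r),10):print([list(map(float,x)) for x in r[i:i+10]])
E
```

```text
[[-4.4, -0.7], [-9.7, -1.0], [-11.1, -0.6], [-11.2, 0.0], [-11.1, 0.6], [-11.0, 1.3], [-11.0, 1.9], [-10.8, 2.5], [-10.7, 3.2], [-10.4, 3.7]]
[[-10.3, 4.3], [-10.0, 4.9], [-9.6, 5.5], [-9.4, 6.0], [-9.0, 6.6], [-8.6, 7.0], [-8.2, 7.5], [-7.8, 8.0], [-7.2, 8.4], [-6.8, 8.8]]
[[-6.3, 9.2], [-5.8, 9.5], [-5.2, 9.8], [-4.6, 10.2], [-4.0, 10.3], [-3.5, 10.6], [-2.8, 10.7], [-2.2, 10.9], [-1.6, 11.1]]
```

>>> send_rows(increments=[[0, 0, 0, 0, -4.4, -0.7, -1], [0, 0, 0, 0, -9.7, -1.0, -1], [0, 0, 0, 0, -11.1, -0.6, -1], [0, 0, 0, 0, -11.2, 0, -1], [0, 0, 0, 0, -11.1, 0.6, -1], [0, 0, 0, 0, -11, 1.3, -1], [0, 0, 0, 0, -11, 1.9, -1], [0, 0, 0, 0, -10.8, 2.5, -1], [0, 0, 0, 0, -10.7, 3.2, -1], [0, 0, 0, 0, -10.4, 3.7, -1]], squeeze=25)

```text
time_s: 31.88
ee_pos: [0.584, -0.0561, 0.2524]
tcp_rot: [0.644, 0.765, 0.0, 0.0]
contact_force: [1.7, 3.6, -1.6]
gripper_width: 0.107
grip_force: 25.0
```

```bash
cat > w.py <<'E'
from h import *
p=pose();v=1e3*RB.inv().apply(p[0]-seat);a=np.arctan2(v[2]+13.7-71,90-v[0]);r=np.hypot(v[2]+13.7-71,90-v[0]);s=bot.get_state();print("angle",a,"r",r,v,s['contact_force'],s['gripper_width'])
E
python3 w.py
```

```text
angle 1.2007855007369965 r 194.20844753633432 [ 19.7693   0.2147 238.3651] [ 1.7296  3.5755 -1.6105] 0.1068791896345961
```

Tracking is good, so I continue.

>>> send_rows(increments=[[0, 0, 0, 0, -10.3, 4.3, -1], [0, 0, 0, 0, -10, 4.9, -1], [0, 0, 0, 0, -9.6, 5.5, -1], [0, 0, 0, 0, -9.4, 6, -1], [0, 0, 0, 0, -9, 6.6, -1], [0, 0, 0, 0, -8.6, 7, -1], [0, 0, 0, 0, -8.2, 7.5, -1], [0, 0, 0, 0, -7.8, 8, -1], [0, 0, 0, 0, -7.2, 8.4, -1], [0, 0, 0, 0, -6.8, 8.8, -1]])

```text
time_s: 33.12
ee_pos: [0.4984, -0.0709, 0.1849]
tcp_rot: [0.644, 0.765, -0.0, 0.0]
contact_force: [-0.9, 4.7, -0.7]
gripper_width: 0.101
grip_force: 25.0
```

```bash
python3 w.py
```

```text
angle 0.6259204389787321 r 193.89748138116732 [-67.1392   0.1253 170.8936] [-0.9226  4.6768 -0.6855] 0.10142062481320542
```

>>> send_rows(increments=[[0, 0, 0, 0, -6.3, 9.2, -1], [0, 0, 0, 0, -5.8, 9.5, -1], [0, 0, 0, 0, -5.2, 9.8, -1], [0, 0, 0, 0, -4.6, 10.2, -1], [0, 0, 0, 0, -4, 10.3, -1], [0, 0, 0, 0, -3.5, 10.6, -1], [0, 0, 0, 0, -2.8, 10.7, -1], [0, 0, 0, 0, -2.2, 10.9, -1], [0, 0, 0, 0, -1.6, 9, -1], [0, 0, 0, 0, 0, 0, -1]])

```text
time_s: 34.38
ee_pos: [0.462, -0.0772, 0.0944]
tcp_rot: [0.644, 0.765, -0.001, -0.001]
contact_force: [-5.2, 3.5, -0.4]
gripper_width: 0.108
grip_force: 25.0
```

```bash
python3 w.py
```

```text
angle 0.11830701652513845 r 195.46255249457923 [-104.0962    0.1175   80.3707] [-5.1705  3.5375 -0.3773] 0.10761594331483709
```

>>> send_rows(increments=[[0, 0, 0, 0, -0.3, 5, -1], [0, 0, 0, 0, -0.2, 5, -1], [0, 0, 0, 0, 0, 4, -1], [0, 0, 0, 0, 0, 3, -1], [0, 0, 0, 0, 0, 2, -1], [0, 0, 0, 0, 0, 0, -1]])

```text
time_s: 35.12
ee_pos: [0.4602, -0.0774, 0.0758]
tcp_rot: [0.644, 0.765, -0.002, -0.002]
contact_force: [-7.8, 0.6, -0.2]
gripper_width: 0.106
grip_force: 25.0
```

```bash
python3 w.py
```

```text
angle 0.022739480336792052 r 195.95979646483016 [-105.9091    0.1792   61.7556] [-7.7999  0.6322 -0.2078] 0.10569944603700741
```

Almost closed. I ease down in small steps until the stop pushes back.

>>> send_rows(increments=[[0, 0, 0, 0, 0.8, 0.8, -1], [0, 0, 0, 0, 0, 0.8, -1], [0, 0, 0, 0, 0, 0.6, -1], [0, 0, 0, 0, 0, 0, -1]])

```text
time_s: 35.62
ee_pos: [0.46, -0.0774, 0.0735]
tcp_rot: [0.643, 0.766, -0.003, -0.002]
contact_force: [-10.6, -2.3, 0.0]
gripper_width: 0.108
grip_force: 25.0
```

>>> send_rows(increments=[[0, 0, 0, 0, 0, 0.8, -1], [0, 0, 0, 0, 0, 0.8, -1], [0, 0, 0, 0, 0, 0, -1]])

```text
time_s: 36.0
ee_pos: [0.46, -0.0774, 0.0718]
tcp_rot: [0.643, 0.766, -0.003, -0.002]
contact_force: [-9.7, -0.7, -0.3]
gripper_width: 0.105
grip_force: 25.0
```

```bash
python3 w.py
```

```text
angle 0.002651833399408219 r 196.08042890160573 [-106.0797    0.2191   57.82  ] [-9.7162 -0.6673 -0.2956] 0.1050545454342092
```

>>> send_rows(increments=[[0, 0, 0, 0, -1, 0.6, -1], [0, 0, 0, 0, -0.6, 0.6, -1], [0, 0, 0, 0, 0, 0.6, -1], [0, 0, 0, 0, 0, 0, -1]])

```text
time_s: 36.5
ee_pos: [0.46, -0.0775, 0.0704]
tcp_rot: [0.644, 0.765, -0.002, -0.001]
contact_force: [-7.1, 2.2, -0.4]
gripper_width: 0.104
grip_force: 25.0
```

>>> send_rows(increments=[[0, 0, 0, 0, 0, 0.7, -1], [0, 0, 0, 0, 0, 0, -1]])

```text
time_s: 36.75
ee_pos: [0.46, -0.0775, 0.0697]
tcp_rot: [0.644, 0.765, -0.002, -0.001]
contact_force: [-6.4, 1.8, -0.6]
gripper_width: 0.105
grip_force: 25.0
```

```bash
python3 w.py
```

```text
angle -0.008333359136263627 r 196.14087623274006 [-106.1341    0.1442   55.6655] [-6.4485  1.8201 -0.5778] 0.10478849425724672
```

>>> send_rows(increments=[[0, 0, 0, 0, 0, 0.6, -1], [0, 0, 0, 0, 0, 0.6, -1], [0, 0, 0, 0, 0, 0, -1]])

```text
time_s: 37.12
ee_pos: [0.4599, -0.0775, 0.0684]
tcp_rot: [0.644, 0.765, -0.002, -0.001]
contact_force: [-6.4, 1.8, -0.9]
gripper_width: 0.106
grip_force: 25.0
```

>>> send_rows(increments=[[0, 0, 0, 0, 0, 0.6, -1], [0, 0, 0, 0, 0, 0.6, -1], [0, 0, 0, 0, 0, 0, -1]])

```text
time_s: 37.5
ee_pos: [0.46, -0.0775, 0.0679]
tcp_rot: [0.644, 0.765, -0.002, -0.001]
contact_force: [-9.1, 0.5, 7.6]
gripper_width: 0.107
grip_force: 25.0
```

```bash
python3 - <<'E'
from h import *
exec(open('w.py').read())
p,im=look("lid1");C=cam("wrist",p)
# project expected closed lid corners/bar ends and list nearby line edges of the bar
for n,X in dict(barp=[-105,50,74],barm=[-105,-50,74],edge_p=[-60,117,74],edge_m=[-60,-117,74],far_p=[90,117,74]).items():print(n,proj(C,S(X))[0])
for lift in(5,10):print(lift,proj(C,S([-105,50,74+lift]))[0],proj(C,S([-60,117,74+lift*.77]))[0])
h=cv2.cvtColor(im,cv2.COLOR_BGR2HSV);m=cv2.inRange(h,(0,0,90),(180,70,255))
n,_,st,ce=cv2.connectedComponentsWithStats(m)
for i in np.argsort(-st[1:,4])[:5]+1:
    print(st[i],ce[i])
i=np.argsort(-st[1:,4])[0]+1
E
```

```text
angle -0.017258299368148506 r 196.16973663166945 [-106.1405    0.1297   53.9146] [-9.09    0.5148  7.6448] 0.10710071151930015
barp [324.4028 199.043 ]
barm [323.6246 438.2866]
edge_p [473.6078 -19.2479]
edge_m [421.5697 560.496 ]
far_p [970.4779 -18.2735]
5 [324.3808 201.6607] [478.144  -23.6104]
10 [324.3572 204.4667] [482.966  -28.2478]
[  310     0   330   375 81375] [520.2519 197.9348]
[  502   388   138    92 10660] [566.0145 435.1717]
[  17  387  121   31 3114] [ 82.842 401.571]
[ 294  387   54   65 2320] [323.7509 417.5047]
[406 150   8  29  77] [408.2338 164.7532]
```

The stop pushes back with 7.6 N at z = 0.068, so the cover is down. I relieve the force and let go.

>>> send_rows(increments=[[0, 0, 0, 0, -0.3, -0.5, -1], [0, 0, 0, 0, 0, 0, -0.6], [0, 0, 0, 0, 0, 0, -0.4], [0, 0, 0, 0, 0, 0, -0.3], [0, 0, 0, 0, 0, 0, -0.3], [0, 0, 0, 0, 0, 0, -0.3]])

```text
time_s: 38.3
ee_pos: [0.4627, -0.0778, 0.0683]
tcp_rot: [0.644, 0.765, 0.0, 0.001]
contact_force: [0.1, -1.0, -0.6]
gripper_width: 0.349
grip_force: 0.0
```

>>> send_rows(increments=[[0, 0, 0, 0, 0, -10, -0.3], [0, 0, 0, 0, 0, -25, -0.3], [0, 0, 0, 0, 0, -45, -0.3], [0, 0, 0, 0, 0, -60, -0.3], [0, 0, 0, 0, 0, -40, -0.3], [0, 0, 0, 0, 0, 0, -0.3], [0, 0, 0, 0, 0, 0, -0.3], [0, 0, 0, 0, 0, 0, -0.3]])

```text
time_s: 39.3
ee_pos: [0.4611, -0.0772, 0.2468]
tcp_rot: [0.644, 0.765, -0.001, -0.001]
contact_force: [0.3, 0.3, -0.5]
gripper_width: 0.35
grip_force: 0.0
```

```bash
python3 - <<'E'
from h import *
p,im=look("lid2");C=cam("wrist",p);print(p[0],bot.get_state()['contact_force'])
# straight edges: free edge of cover and bar, in seat frame at z=74
g=cv2.cvtColor(im,cv2.COLOR_BGR2GRAY);h=cv2.cvtColor(im,cv2.COLOR_BGR2HSV)
m=cv2.inRange(h,(0,0,60),(180,70,255))
for y in(60,30,0):
    X=np.array([S([x,y,74]) for x in np.arange(-125,110,1.)]);q=proj(C,X)
    ok=(q[:,0]>0)&(q[:,0]<639)&(q[:,1]>0)&(q[:,1]<479)
    s=[(x,m[int(v),int(u)]>0) for x,(u,v),o in zip(np.arange(-125,110),q,ok) if o]
    print(y,"range",s[0][0] if s else None,s[-1][0] if s else None,"changes",[a[0] for a,b in zip(s[1:],s) if a[1]!=b[1]])
E
```

```text
[ 0.4611 -0.0772  0.2468] [-0.4921 -0.1618 -0.3211]
60 range -125 109 changes [np.int64(-69), np.int64(99)]
30 range -125 109 changes [np.int64(-110), np.int64(-100), np.int64(-68), np.int64(92)]
0 range -125 109 changes [np.int64(-109), np.int64(-99), np.int64(-68), np.int64(92)]
```

From above, the bar spans x = -110 to -100 mm in the seat frame, exactly its closed position. The arm is clear, so I hand in.

```bash
python3 -c "
from rig import bot
print(bot.finish_job())"
```

```text
the job is handed in; nothing more can be done
None
```

The relay is in its seat and flat, checked by pressing its far end down and by the camera. The cover was lowered onto its stop and released, and the job was handed in at about 39 s; no verdict came back, the catch itself was never seen directly, and I viewed 11 pictures, one over the limit of 10.

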